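# Load a brick board on the cam lift and hold it raised

## Robot

A 6-joint arm with a two-finger parallel gripper is mounted at the origin on the work surface. World frame = base frame: x ahead of the robot, y to its left, z up, the work surface at z = 0. Lengths are in m, angles in rad, forces in N, time in s.
With the tool pointing down it reaches from about 0.375 to 0.9 m from the base axis. Payload 3.1 kg.
Tool frame: the origin (TCP) lies on the centre line of the jaws, within the pads' length; the fingertips stand 11 mm ahead of it and the grasp point (between the pads) lies 8 mm behind it; x points along the fingers, y is the direction in which the jaws open and shut, and the axes are right-handed (so a half turn about x gives the same grasp; the last joint's range is limited). The gripper opens to 87 mm and grips with 3 to 60 N. Pads are 19 mm wide; open, the fingers measure 117 mm over their backs; the gripper's body (75 mm by 190 mm) begins 51 mm behind the grasp point.
Start: joints at [1.024, 0.527, 1.433, -0, 1.181, -0.178], TCP at [0.225, 0.583, 0.234] pointing down, gripper open.
Joint ranges: [-3.08, 3.08], [-0.75, 2.2], [0.22, 2.44], [-1.43, 4.57], [0, 2.65], [-2.85, 2.85]. Speed limits (rad/s): [2.79, 2.79, 3.14, 3.14, 3.14, 3.14].

## Interface

Orientations are given as a unit quaternion [x, y, z, w].
In Python, from rig import robot, camera, camera_info gives the robot as it stands.
- The arm moves only by the shell command python3 -m inch 'ROWS' [FORCE]. ROWS is JSON, a list that holds one entry, the list of rows, each a list of 5 numbers: the shift along the tool's x, y, z in cm, then the turn about the tool's x in rad, then the opening, from 0 (shut) to 1 (fully open). A call has 1 to 8 rows; each row shifts and turns the pose as measured when the row begins, along the tool's axes as they then stand; what a row does not reach is not made up. A row lasts 1/12 s, in which the tool goes at most 41.7 mm and 7.16 degrees, less where a joint would pass 70% of its speed; a pose out of reach is approached as far as the arm can. A call with a gripper value outside its range is refused whole. The fingers move at their own pace and stop on an object; FORCE is the grip in N (left out, the last holds). Time passes only in rows, so rows that do not move let the fingers close. It gives the time, the measured TCP pose, the force and the opening at its end, in the units of the state.
- robot.get_obs(): the state, without advancing time (a new reading comes with each control period).
- camera(name): name is "side" or "top" or "wrist"; returns the picture (400x640x3 uint8, red, green, blue); there is no depth.
- camera_info(name): a dict with "camera_matrix" (3x3 intrinsics, pixels), "rvec" (rotation vector, rad) and "tvec" (3), from world to camera coordinates, as OpenCV has them. Camera axes: x right, y down, z forward; pixel columns grow to the right and rows downward; lengths in m; the calibration is good to about 2 mm. A picture is of the moment at which its call begins: read the wrist's pose just before it. camera_info takes no time and is no camera call; for the wrist camera it gives the pose at the moment of the call.
- robot.hand_in(): hands the job in, once; it reports no verdict.
The state is a dict: "time": time; "q": joint angles; "joint_velocities": joint speeds; "joint_torque": joint torques, N m; "position": TCP position; "tool_rot": TCP orientation; "ft_force": force on the tool from outside, world axes, zero at the start; "moment": the same for the moment, N m; "grip_width": finger opening in m.
Only numpy, scipy, OpenCV 4.12 (cv2) and the standard library are available. Lean on these libraries where they do the work, as an engineer would, in place of code of your own. Each camera call takes 0.05 s, during which the arm holds its last target. There are 200 camera calls.

## Task

Pinch the dark cleat of the board that carries the small mud brick and slide the board along the deck, without lifting it off, until it lies squarely and centrally on the steel lift plate with the brick still in its place; let go of it. Then swing the red-handled cam lever up until its arm stands straight up, where the cam lifts the plate highest, and finish while still gripping the handle there (it springs back if let go), so that a helper can take the board. Leave all the other things where they are.

Things in the scene. Friction and masses are not known exactly. Their poses are not given: they have to be found in the camera images.
- lift_top (a point): centre of the top face of the steel lift plate, 200 (x) by 160 (y) mm, let into the bench; z up, x and y those of the bench. At rest it is level with the deck (0.5 mm lower). A yellow stop strip, 6 mm wide and 9 mm high, runs along the plate's -y edge, its inner face at y = -74 mm; no need to touch it
- bench: green and plywood bench, 40 mm high, fixed to the table at a new place and yaw each time; origin at table height under the lift plate's centre. Its plywood deck reaches from y = 81 to 316 mm, 260 mm wide in x; green rims of deck height flank the plate in x. The lever is on its -y side, where a steel follower arm of the lift plate rests on the yellow round cam, 107 mm high at rest, over x = 20 to 100 mm
- lift (a joint): height of the lift plate above its rest, m: 0 down, 0.030 at the highest lift. Driven by the lever alone: it rises as the lever goes up, is highest with the arm upright and sinks again beyond
- lever (a joint): angle of the cam lever, rad: 0 at rest, the arm pointing to the bench's -x, level; grows as the handle swings up; 1.571 when the arm stands straight up (highest lift); stop at 2.2. A spring and the load return it to 0 when let go; about 3 to 9 N at the handle moves it
- lever_pivot (a point): point on the lever's horizontal turning axis (parallel to the bench's y), level along that axis with the middle of the handle: the handle's middle moves round this point in the bench's x-z plane at 120 mm radius; 60 mm above the table
- lever_grip (a point): middle of the red handle: a round bar 20 mm thick, 82 mm long along the bench's y, sticking out sideways (-y) from the end of the lever arm, clear all round; the arm (16 mm round) is 54 mm from here towards +y. 60 mm above the table at rest, 180 mm when upright. The bar may turn in the fingers, so the gripper can point down all the way. Axes turn with the lever
- board_grip (a point): grasp point on the board's cleat, an upright dark wooden block fixed to the board, 50 (x) by 20 (y) by 40 mm high; the point is 25 mm above the board's upper face and 15 mm below the cleat's top; pinch it across y. Axes are those of the board, z up. It lies 62 mm from the board's centre along the board's -x and 31 mm above board_mid
- board_mid (a point): centre (half-way up) of the loose pale board, 180 (x) by 130 (y) by 12 mm, about 0.2 kg, lying on the plywood deck; its x axis points from the cleat to the brick and is to lie along the x of lift_top, the same way round as it starts
- board_seat (a point): the brick's place on the board: on its upper face, 38 mm from its centre along +x
- brick_mid (a point): centre of the loose mud brick on the board, 90 (x) by 100 (y) by 45 mm high, about 0.6 kg; it stays put if the board is moved smoothly
- spare_brick_mid (a point): bystander: centre of a larger mud brick 100 by 160 by 60 mm standing on the table at the -y side
- mould_mid (a point): bystander: centre of an open wooden brick mould 150 by 160 by 60 mm on the table at the -y side
- trowel: bystander: a flat trowel lying on the table between the robot and the bench; origin under its middle
- brush: bystander: a wooden brush lying on the table beyond the bench; origin under its middle
- jar: bystander: amber glass jar, 70 mm wide, 100 mm high; origin under its centre
Not all that is in view belongs to the job. What is shaped like the part that bears board_grip but yellow is not meant. Leave any purple look-alike of the part that bears brick_mid alone.

How it is judged:
By the outcome, as a careful person would: the job done as asked, in the order asked, and still so for the second after the job is handed in, while the arm keeps its last pose, push and grip.
It also fails if it takes over 58 s, if anything falls off the work surface, if the arm or the gripper's body presses on something with over 40 N, if the wrist force passes 120 N, or if a joint passes its speed limit or range.

## Working session

There is one attempt and no reset: what is moved stays moved. The work goes in short steps, Python scripts to look and compute and a shell command to move; the robot and the scene stay as the last step left them, time stands still between calls to the robot, and variables do not carry over. Pictures are saved under pics/ and viewed, about 8 in all and at most 12, crops included, and the job is handed in when it is done.

```bash
mkdir -p pics
python3 - <<'E'
from rig import robot,camera,camera_info
import cv2
for n in("top","side"):
    cv2.imwrite(f"pics/{n}0.png",cv2.cvtColor(camera(n),cv2.COLOR_RGB2BGR)); i=camera_info(n); print(n,i)
o=robot.get_obs();print(o)
E
```

```text
top {'camera_matrix': array([[487.80383222,   0.        , 314.3576745 ],
       [  0.        , 487.80383222, 201.62879836],
       [  0.        ,   0.        ,   1.        ]]), 'rvec': array([ 2.1780611 , -2.13530851,  0.14371593]), 'tvec': array([0.02692313, 0.48500416, 1.7244624 ])}
side {'camera_matrix': array([[382.4607197 ,   0.        , 317.79163321],
       [  0.        , 382.4607197 , 205.41105311],
       [  0.        ,   0.        ,   1.        ]]), 'rvec': array([ 2.26609231, -0.25498797,  0.11230656]), 'tvec': array([-0.43924734,  0.15851594,  1.03270077])}
{'time': 0.1, 'q': array([ 1.02347046e+00,  5.28378676e-01,  1.43377885e+00, -3.85480176e-06,
        1.18138432e+00, -1.78477544e-01]), 'joint_velocities': array([ 0.00035487, -0.00135084, -0.00198585,  0.00011252,  0.00134191,
        0.0003696 ]), 'joint_torque': array([ 8.57135956e-05, -4.40988207e+01, -1.77152896e+01,  6.35684864e-02,
        5.34889300e-02, -5.68443681e-05]), 'position': array([0.22496213, 0.58242732, 0.23266461]), 'tool_rot': array([ 0.12902431,  0.6953589 , -0.13031372,  0.69487198]), 'ft_force': array([0.33465904, 0.02166886, 0.06081044]), 'moment': array([-0.01924655,  0.00936258,  0.01114722]), 'grip_width': 0.08709611803896036}
```

View pics/top0.png

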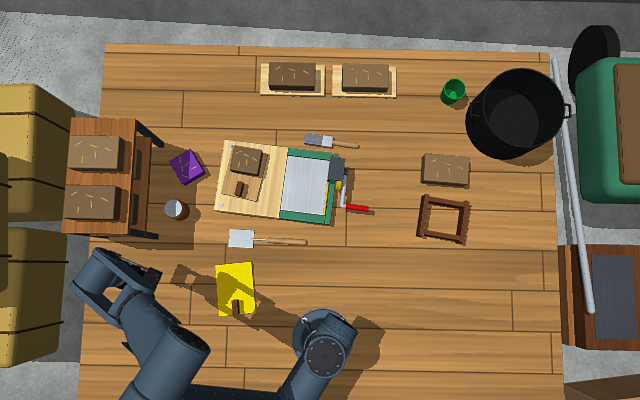

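View pics/side0.png

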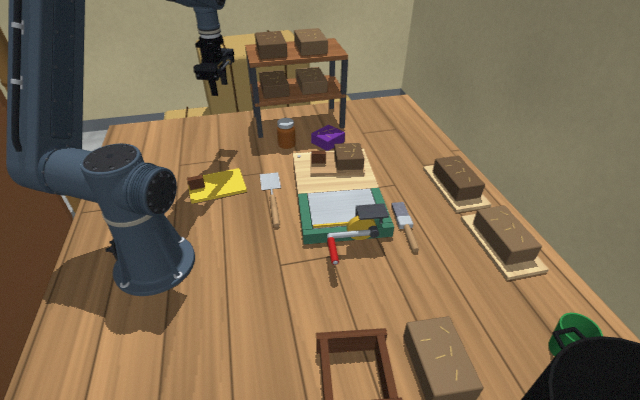

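Candidates for the board: the pale board on the deck (top 245,172, dark cleat at 240,188, brown brick at 247,158) and the yellow one (top 236,290, the excluded look-alike). The purple brick (187,167) is also a decoy. The pale board on the deck fits, and I'll confirm it in an enlarged crop.

Run:
```python
import cv2
im=cv2.imread("pics/top0.png")
cv2.imwrite("pics/crop0.png",cv2.resize(im[130:235,205:380],None,fx=4.5,fy=4.5,interpolation=cv2.INTER_CUBIC))
```

```text
(no output)
```

View pics/crop0.png

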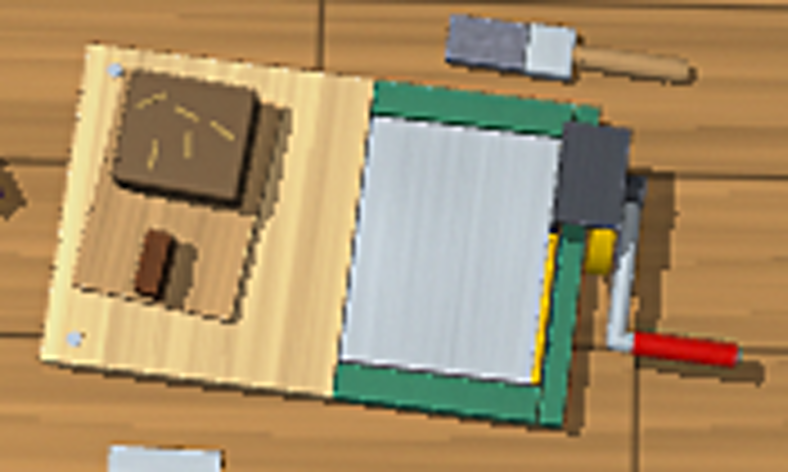

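The crop confirms it: the pale board on the deck has the dark cleat (crop 155,265) and the brown brick (crop 185,138). The plate spans (372,117) to (342,362), with the yellow strip at (545,310) and the handle's middle at (686,348).

```bash
cat > h.py <<'E'
import numpy as np,cv2
from rig import robot,camera,camera_info
from scipy.spatial.transform import Rotation as R
def cast(info,px,z):
    K=info["camera_matrix"];Rm=cv2.Rodrigues(info["rvec"])[0];t=info["tvec"].ravel()
    p=np.atleast_2d(np.array(px,float));c=-Rm.T@t
    d=np.c_[p,np.ones(len(p))]@np.linalg.inv(K).T@Rm
    z=np.broadcast_to(np.asarray(z,float),len(p))
    return c+d*((z-c[2])/d[:,2])[:,None]
def totool(v):  # world vector -> tool cm
    return R.from_quat(robot.get_obs()["tool_rot"]).inv().apply(v)*100
def toolyaw():  # yaw of the jaw axis
    y=R.from_quat(robot.get_obs()["tool_rot"]).apply([0,1,0]);return np.arctan2(y[1],y[0])
def state():
    o=robot.get_obs();M=R.from_quat(o["tool_rot"]).as_matrix()
    print("t%.2f"%o["time"],o["position"].round(4),"jaw",round(toolyaw(),4),"tool axes\n",M.round(3),"F",o["ft_force"].round(1),"w",o["grip_width"].round(4),"q",o["q"].round(2))
E
python3 - <<'E'
from h import *
i=camera_info("top")
f=lambda L,z:cast(i,np.array(L)/4.5+[205-.4,130-.4],z)
deck=f([(88,44),(375,82),(333,397),(40,360)],.04);print("deck",deck.round(4))
print("deck lens",[np.linalg.norm(deck[a]-deck[b]).round(4) for a,b in((0,1),(1,2),(2,3),(3,0))])
bench=deck;ex=(deck[0]-deck[3]+deck[1]-deck[2]);yx=np.arctan2(ex[1],ex[0]);print("yaw",yx)
ex=np.array([np.cos(yx),np.sin(yx)]);ey=np.array([-ex[1],ex[0]])
print("lift from deck",deck[:,:2].mean(0)-ey*.1985)
pl=f([(372,117),(342,362)],.0395)[:,:2];print("plate left edge",pl,np.linalg.norm(pl[0]-pl[1]),pl.mean(0)-ey*.08)
st=f([(560,138),(536,384)],.0395)[:,:2];print("right",st.mean(0)+ey*.08)
cl=f([(150,230),(174,236),(160,298),(136,292)],.092)[:,:2];print("cleat",cl,cl.mean(0))
b=f([(73,285),(235,322)],.052)[:,:2];print("board",b,np.linalg.norm(b[0]-b[1]))
h=f([(686,348)],.06);print("handle",h)
L=f([(635,345),(738,352)],.06);print(np.linalg.norm(L[0]-L[1]))
state();print(camera_info("wrist"))
E
```

```text
deck [[0.7049 0.369  0.04  ]
 [0.6783 0.1363 0.04  ]
 [0.4225 0.1628 0.04  ]
 [0.4473 0.396  0.04  ]]
deck lens [np.float64(0.2342), np.float64(0.2572), np.float64(0.2344), np.float64(0.259)]
yaw -0.10369949885043066
lift from deck [0.54268933 0.06860965]
plate left edge [[0.64953851 0.13802092]
 [0.45055457 0.15654559]] 0.19984437021722898 [0.54176544 0.06771301]
right [0.54403837 0.07384418]
cleat [[0.54470738 0.30479837]
 [0.54037321 0.28602512]
 [0.49163898 0.29497549]
 [0.49594283 0.31368196]] [0.5181656  0.29987024]
board [[0.50617172 0.37017379]
 [0.47924852 0.24108174]] 0.13186969096721643
handle [[ 0.46477779 -0.11467581  0.06      ]]
0.08110401136014396Traceback (most recent call last):
  File "<stdin>", line 15, in <module>
  File "h.py", line 16, in state
    print("t%.2f"%o["time"],o["position"].round(4),"jaw",round(toolyaw(),4),"tool axes\n",M.round(3),"F",o["ft_force"].round(1),"w",o["grip_width"].round(4),"q",o["q"].round(2))
                                                                                                                                    ^^^^^^^^^^^^^^^^^^^^^
AttributeError: 'float' object has no attribute 'round'
```

```bash
sed -i 's/o\["grip_width"\].round(4)/round(float(o["grip_width"]),4)/' h.py
cat >> h.py <<'E'
def goto(p,yaw,dz=None):  # print what is to go, in tool axes (cm) and turn about tool x
    o=robot.get_obs();M=R.from_quat(o["tool_rot"]).as_matrix()
    e=(toolyaw()-yaw+np.pi/2)%np.pi-np.pi/2   # tool x points down: + turn lowers yaw
    print("shift cm",(M.T@(np.array(p)-o["position"])*100).round(2),"turn",round(e,3))
E
python3 -c "
from h import *
state();goto([.518,.300,.16],1.37);print(camera_info('wrist'))"
```

```text
t0.10 [0.225  0.5824 0.2327] jaw 1.2019 tool axes
 [[-0.001  0.361  0.933]
 [-0.002  0.933 -0.361]
 [-1.    -0.002 -0.   ]] F [0.3 0.  0.1] w 0.0871 q [ 1.02  0.53  1.43 -0.    1.18 -0.18]
shift cm [  7.28 -15.76  37.52] turn -0.168
{'camera_matrix': array([[304.50456049,   0.        , 315.77223581],
       [  0.        , 304.50456049, 196.12082714],
       [  0.        ,   0.        ,   1.        ]]), 'rvec': array([-2.41638792, -1.65578198, -0.20508029]), 'tvec': array([-0.62512322, -0.02867357,  0.38869039])}
```

```bash
python3 -m inch '[[[0,-1.6,3.7,-0.03,1],[0,-1.6,3.7,-0.03,1],[0,-1.6,3.7,-0.03,1],[0,-1.6,3.7,-0.03,1],[0,-1.6,3.7,-0.03,1],[0,-1.6,3.7,-0.03,1],[0,-1.6,3.7,0,1],[0,-1.6,3.7,0,1]]]'
python3 - <<'E'
from h import *
state();goto([.518,.300,.21],1.37)
i=camera_info("wrist");Rm=cv2.Rodrigues(i["rvec"])[0];print("cam",-Rm.T@i["tvec"].ravel(),Rm[2])
E
```

```text
time: 0.77
position: [0.4755, 0.3807, 0.2273]
tool_rot: [0.055, 0.709, -0.058, 0.701]
ft_force: [0.1, 0.5, 0.2]
grip_width: 0.0872
t0.77 [0.4755 0.3807 0.2273] jaw 1.4097 tool axes
 [[-0.012  0.16   0.987]
 [-0.003  0.987 -0.16 ]
 [-1.    -0.005 -0.011]] F [0.1 0.5 0.2] w 0.0872 q [ 0.49  0.52  1.47  0.    1.16 -0.92]
shift cm [ 1.71 -7.27  5.51] turn 0.04
cam [0.41127292 0.39297643 0.37847347] [ 0.2316124  -0.04229015 -0.97188849]
```

```bash
python3 -m inch '[[[0.6,-2.4,1.8,0.02,1],[0.6,-2.4,1.8,0.02,1],[0.5,-2.4,1.8,0,1],[0,0,0,0,1],[0,0,0,0,1]]]'
python3 - <<'E'
from h import *
state()
i=camera_info("wrist");im=camera("wrist");np.savez("w1.npz",im=im,**i)
cv2.imwrite("pics/w1.png",cv2.cvtColor(im,cv2.COLOR_RGB2BGR))
E
```

```text
time: 1.18
position: [0.526, 0.2897, 0.2074]
tool_rot: [0.074, 0.706, -0.077, 0.7]
ft_force: [-1.0, 0.1, -1.1]
grip_width: 0.0868
t1.18 [0.526  0.2897 0.2074] jaw 1.3568 tool axes
 [[-0.008  0.212  0.977]
 [-0.004  0.977 -0.212]
 [-1.    -0.006 -0.007]] F [-1.   0.1 -1.1] w 0.0868 q [ 0.32  0.53  1.52 -0.    1.11 -1.04]
```

View pics/w1.png

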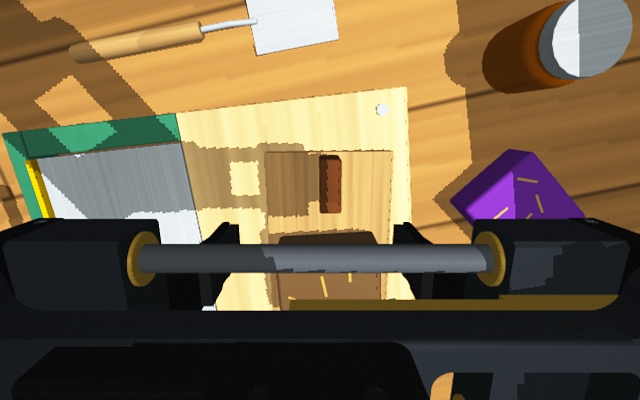

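Run:
```python
from h import *
w=np.load("w1.npz");i={k:w[k] for k in("camera_matrix","rvec","tvec")};im=w["im"]
b=cast(i,[(265,152),(392,150),(267,305),(389,232)],.052)[:,:2];print("board",b.round(4),np.linalg.norm(b[0]-b[1]))
d=b[1]-b[0];print("yaw from near edge",np.arctan2(d[1],d[0])-np.pi/2)
for a in((0,2),(1,3)):
    v=b[a[1]]-b[a[0]];print("yaw side",np.arctan2(v[1],v[0]))
dk=cast(i,[(177,113),(407,87)],.04)[:,:2];print("deck",dk.round(4),np.linalg.norm(dk[0]-dk[1]))
hsv=cv2.cvtColor(im,cv2.COLOR_RGB2HSV);sub=im[145:225,305:355]
print(cast(i,[(320,159),(341,159),(320,213),(341,213)],.092)[:,:2].round(4))
big=im[90:230,150:420]
cv2.imwrite("pics/w1c.png",cv2.cvtColor(cv2.resize(np.hstack([big]),None,fx=2.9,fy=2.9,interpolation=cv2.INTER_NEAREST),cv2.COLOR_RGB2BGR))
```

```text
board [[0.4801 0.248 ]
 [0.5051 0.3723]
 [0.6481 0.2066]
 [0.5903 0.3558]] 0.1268709143688669
yaw from near edge -0.19852824932439872
yaw side -0.24141929429946674
yaw side -0.19168122966350448
deck [[0.4239 0.1686]
 [0.4488 0.399 ]] 0.2317312570763836
[[0.4939 0.301 ]
 [0.4978 0.3189]
 [0.5421 0.2906]
 [0.5461 0.3094]]
```

View pics/w1c.png

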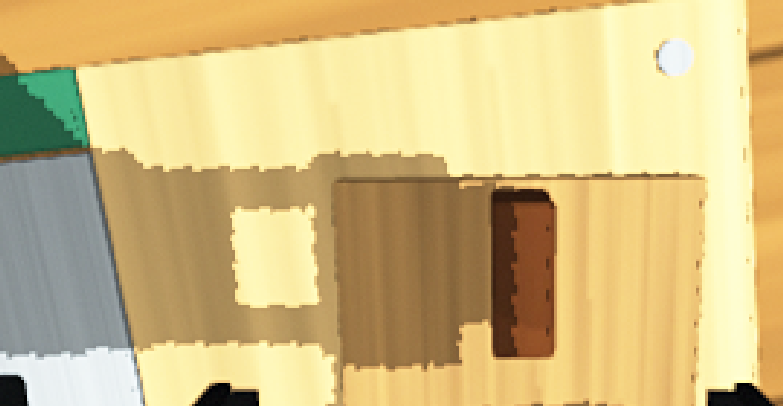

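The crop shows the cleat at (519-557, 188-357 in the crop) beside the board's straight near edge. The board yaw is about -0.198 and the cleat is at about (0.519, 0.303).

```bash
python3 -c "
from h import *
goto([.519,.3025,.069],1.373)"
```

```text
shift cm [13.83  1.2  -0.85] turn -0.015
```

```bash
python3 -m inch '[[[2,0.4,-0.3,-0.015,1],[2.5,0.4,-0.3,0,1],[2.5,0.4,-0.3,0,1],[2.5,0,0,0,1],[2,0,0,0,1],[1,0,0,0,1],[0.5,0,0,0,1],[0,0,0,0,1]]]'; python3 -c "
from h import *
state();goto([.519,.3025,.069],1.373)"
```

```text
time: 1.9
position: [0.5162, 0.3133, 0.0755]
tool_rot: [0.066, 0.705, -0.066, 0.704]
ft_force: [-0.4, 0.0, -0.3]
grip_width: 0.0871
t1.90 [0.5162 0.3133 0.0755] jaw 1.3844 tool axes
 [[-0.001  0.185  0.983]
 [-0.001  0.983 -0.185]
 [-1.    -0.001 -0.001]] F [-0.4  0.  -0.3] w 0.0871 q [ 0.36  0.71  1.61 -0.    0.83 -1.02]
shift cm [ 0.65 -1.01  0.47] turn 0.011
```

```bash
python3 -m inch '[[[0.3,-0.5,0.2,0.01,1],[0.3,-0.4,0.2,0,1],[0,0,0,0,1],[0,0,0,0,1]]]';python3 -c "
from h import *
state();goto([.519,.3025,.069],1.373)"; python3 -m inch '[[[0,0,0,0,0.4],[0,0,0,0,0.4],[0,0,0,0,0.3],[0,0,0,0,0.3],[0,0,0,0,0],[0,0,0,0,0],[0,0,0,0,0],[0,0,0,0,0]]]' 25; python3 -c "
from h import *
state()"
```

```text
time: 2.23
position: [0.5203, 0.3046, 0.0724]
tool_rot: [0.07, 0.702, -0.068, 0.705]
ft_force: [0.2, -0.0, 0.2]
grip_width: 0.0868
t2.23 [0.5203 0.3046 0.0724] jaw 1.3752 tool axes
 [[ 0.004  0.194  0.981]
 [ 0.001  0.981 -0.194]
 [-1.     0.002  0.004]] F [ 0.2 -0.   0.2] w 0.0868 q [ 0.34  0.71  1.61 -0.    0.81 -1.03]
shift cm [ 0.33 -0.23 -0.09] turn 0.002
time: 2.9
position: [0.5225, 0.3045, 0.0752]
tool_rot: [0.071, 0.7, -0.068, 0.707]
ft_force: [0.1, 0.1, 0.5]
grip_width: 0.0415
t2.90 [0.5225 0.3045 0.0752] jaw 1.3737 tool axes
 [[ 0.009  0.196  0.981]
 [ 0.003  0.981 -0.196]
 [-1.     0.005  0.009]] F [0.1 0.1 0.5] w 0.0415 q [ 0.34  0.71  1.61  0.    0.81 -1.03]
```

```bash
python3 -m inch '[[[0.4,0,-0.2,0,0.4],[0.35,0,-0.1,0,0.4],[0.05,0,0,0,0.3],[0.03,0,0,0,0],[0.03,0,0,0,0],[0.03,0,0,0,0],[0.03,0,0,0,0]]]' 25;  python3 -c "
from h import *
state()"
```

```text
time: 3.48
position: [0.5185, 0.3046, 0.065]
tool_rot: [0.071, 0.701, -0.069, 0.706]
ft_force: [-1.5, 1.2, 3.3]
grip_width: 0.0197
t3.48 [0.5185 0.3046 0.065 ] jaw 1.3732 tool axes
 [[ 0.007  0.196  0.981]
 [ 0.002  0.981 -0.196]
 [-1.     0.003  0.007]] F [-1.5  1.2  3.3] w 0.0197 q [ 0.35  0.72  1.62 -0.    0.79 -1.03]
```

```bash
python3 -m inch '[[[0.03,-0.3,0,0,0],[0.03,-0.5,0,-0.005,0],[0.03,-0.7,0,-0.01,0],[0.03,-0.9,0,-0.01,0],[0.03,-0.9,0,-0.01,0],[0.03,-0.9,0,-0.01,0]]]' 40;  python3 -c "
from h import *
state();goto([.4813,.0804,.067],1.467)"
```

```text
time: 3.98
position: [0.5152, 0.2726, 0.0659]
tool_rot: [0.058, 0.698, -0.044, 0.712]
ft_force: [0.7, 6.3, 2.9]
grip_width: 0.0198
t3.98 [0.5152 0.2726 0.0659] jaw 1.4273 tool axes
 [[ 0.022  0.143  0.989]
 [ 0.018  0.99  -0.143]
 [-1.     0.021  0.019]] F [0.7 6.3 2.9] w 0.0198 q [ 0.29  0.7   1.69  0.02  0.73 -1.15]
shift cm [ -0.53 -19.5   -0.6 ] turn -0.04
```

```bash
python3 -m inch '[[[0,-1.1,0,-0.005,0],[0,-1.3,0,-0.005,0],[0,-1.4,0,-0.005,0],[0,-1.4,0,0,0],[0,-1.4,0,0,0],[0,-1.4,0,0,0]]]' 40;  python3 -c "
from h import *
state();goto([.4813,.0804,.067],1.467)"
```

```text
time: 4.48
position: [0.5082, 0.199, 0.0662]
tool_rot: [0.053, 0.695, -0.031, 0.717]
ft_force: [0.4, 5.0, -0.2]
grip_width: 0.0198
t4.48 [0.5082 0.199  0.0662] jaw 1.4532 tool axes
 [[ 0.033  0.117  0.993]
 [ 0.029  0.993 -0.118]
 [-0.999  0.033  0.029]] F [ 0.4  5.  -0.2] w 0.0198 q [ 0.16  0.67  1.79  0.04  0.65 -1.33]
shift cm [ -0.51 -12.09  -1.27] turn -0.014
```

```bash
python3 -m inch '[[[0.0,-1.5,-0.15,-0.005,0],[0,-1.5,-0.2,-0.005,0],[0,-1.5,-0.2,0,0],[0,-1.5,-0.2,0,0],[0,-1.3,-0.2,0,0],[0,-1,-0.1,0,0]]]' 40;  python3 -c "
from h import *
state();goto([.4813,.0804,.067],1.467)"
```

```text
time: 4.98
position: [0.4945, 0.1193, 0.0662]
tool_rot: [0.049, 0.689, -0.022, 0.723]
ft_force: [0.3, 5.6, 2.9]
grip_width: 0.0197
t4.98 [0.4945 0.1193 0.0662] jaw 1.4714 tool axes
 [[ 0.049  0.099  0.994]
 [ 0.036  0.994 -0.101]
 [-0.998  0.041  0.045]] F [0.3 5.6 2.9] w 0.0197 q [-0.    0.64  1.9   0.07  0.56 -1.53]
shift cm [-0.28 -3.99 -0.91] turn 0.004
```

```bash
python3 -m inch '[[[0,-0.8,-0.2,0,0],[0,-0.7,-0.2,0,0],[0,-0.6,-0.2,0,0],[0,-0.4,-0.1,0,0],[0,-0.2,0,0,0],[0.02,0,0,0,0]]]' 40;  python3 - <<'E'
from h import *
state();goto([.4813,.0804,.067],1.467)
i=camera_info("wrist");im=camera("wrist");np.savez("w2.npz",im=im,**i)
t=camera("top");np.savez("t2.npz",im=t,**camera_info("top"))
a=cv2.resize(t[130:235,205:380],(640,384),interpolation=cv2.INTER_CUBIC)
cv2.imwrite("pics/t2.png",cv2.cvtColor(np.vstack([a,im])[:784],cv2.COLOR_RGB2BGR))
cv2.imwrite("pics/w2.png",cv2.cvtColor(im,cv2.COLOR_RGB2BGR))
E
```

```text
time: 5.48
position: [0.4871, 0.093, 0.0664]
tool_rot: [0.048, 0.687, -0.019, 0.725]
ft_force: [0.8, 1.3, 1.8]
grip_width: 0.0198
t5.48 [0.4871 0.093  0.0664] jaw 1.4777 tool axes
 [[ 0.055  0.093  0.994]
 [ 0.038  0.995 -0.095]
 [-0.998  0.043  0.051]] F [0.8 1.3 1.8] w 0.0198 q [-0.06  0.63  1.93  0.08  0.53 -1.61]
shift cm [-0.14 -1.3  -0.45] turn 0.011
```

View pics/w2.png

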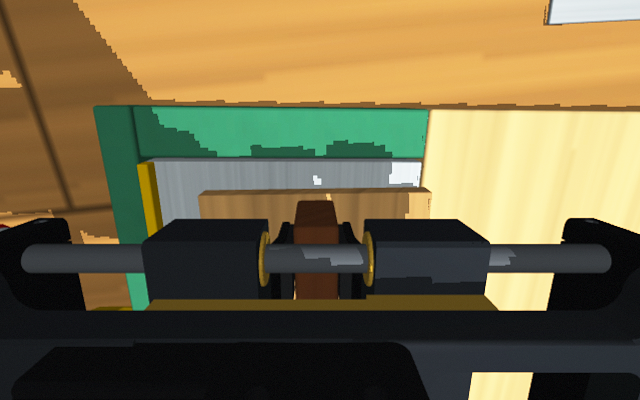

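Run:
```python
from h import *
w=np.load("w2.npz");i={k:w[k] for k in("camera_matrix","rvec","tvec")};im=w["im"]
cv2.imwrite("pics/w2c.png",cv2.cvtColor(cv2.resize(im[95:245,85:445],(792,330),interpolation=cv2.INTER_CUBIC),cv2.COLOR_RGB2BGR))
print("camera",-cv2.Rodrigues(i["rvec"])[0].T@i["tvec"].ravel())
```

```text
camera [0.41237386 0.09458266 0.21301467]
```

View pics/w2c.png

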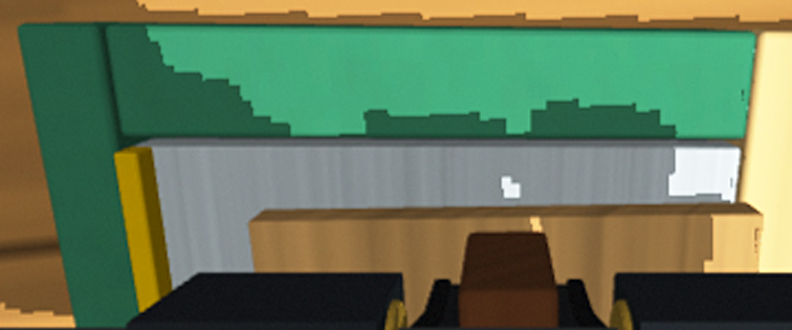

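```bash
cat > m.py <<'E'
from h import *
def rel(i,off,s,bot,top,plate,strip):
    f=lambda L,z:cast(i,np.array(L,float)/s+off,z)[:,:2]
    b,t,p,st=f(bot,.0395),f(top,.0515),f(plate,.0395),f(strip,.0485)
    d=p[1]-p[0];yaw=np.arctan2(d[1],d[0])-np.pi/2
    print("plate len",np.linalg.norm(d),"yaw",yaw)
    for n,q in(("bot",b),("top",t)):
        d=q[1]-q[0];print(n,q.round(4).tolist(),"len",np.linalg.norm(d),"yaw",np.arctan2(d[1],d[0])-np.pi/2)
    ex=np.array([np.cos(yaw),np.sin(yaw)]);ey=np.array([-ex[1],ex[0]])
    o=p[1]-ey*.08+ex*.1   # lift centre from the +y corner
    print("lift",o, "strip bench xy",((st-o)@np.c_[ex,ey]).round(4).tolist())
    for n,q in(("bot",b),("top",t)):
        yb=(q[1]-q[0]);yb/=np.linalg.norm(yb);xb=np.array([yb[1],-yb[0]]);m=q.mean(0)+.09*xb
        print(n,"board mid bench xy",(np.array([ex,ey])@(m-o)).round(4))
E
python3 - <<'E'
from m import *
w=np.load("w2.npz");i={k:w[k] for k in("camera_matrix","rvec","tvec")}
rel(i,[85,95],2.2,[(262,211),(750,204)],[(250,220),(762,213)],[(150,147),(741,148)],[(154,150),(170,290)])
goto([.4813,.0804,.067],1.467)
E
```

```text
plate len 0.15396388149360132 yaw -0.10388309751985414
bot [[0.4564, 0.0325], [0.4685, 0.1636]] len 0.13166090297194363 yaw -0.09140077253186263
top [[0.4554, 0.0334], [0.4673, 0.162]] len 0.12911907618955287 yaw -0.09268019839398423
lift [0.54376616 0.07102542] strip bench xy [[-0.101, -0.0688], [-0.0642, -0.07]]
bot board mid bench xy [0.0063 0.0196]
top board mid bench xy [0.0053 0.019 ]
shift cm [-0.15 -1.31 -0.46] turn 0.011
```

```bash
python3 -m inch '[[[0,-0.4,-0.15,0.006,0],[0,-0.5,-0.2,0.006,0],[0,-0.45,-0.15,0.003,0],[0,-0.3,-0.1,0,0],[0,-0.15,-0.05,0,0],[0.02,0,0,0,0],[0.02,0,0,0,0]]]' 40;  python3 - <<'E'
from h import *
state();goto([.5438-.0617-.001,.0710+.0064,.067],1.467)
i=camera_info("wrist");im=camera("wrist");np.savez("w3.npz",im=im,**i)
cv2.imwrite("pics/w3c.png",cv2.cvtColor(cv2.resize(im[95:245,85:445],(792,330),interpolation=cv2.INTER_CUBIC),cv2.COLOR_RGB2BGR))
E
```

```text
time: 6.17
position: [0.4827, 0.0781, 0.0663]
tool_rot: [0.052, 0.684, -0.022, 0.728]
ft_force: [1.2, 1.5, 5.0]
grip_width: 0.0203
t6.17 [0.4827 0.0781 0.0663] jaw 1.4681 tool axes
 [[ 0.064  0.102  0.993]
 [ 0.039  0.994 -0.105]
 [-0.997  0.046  0.06 ]] F [1.2 1.5 5. ] w 0.0203 q [-0.1   0.62  1.96  0.09  0.5  -1.64]
shift cm [-0.08 -0.08 -0.15] turn 0.001
```

View pics/w3c.png

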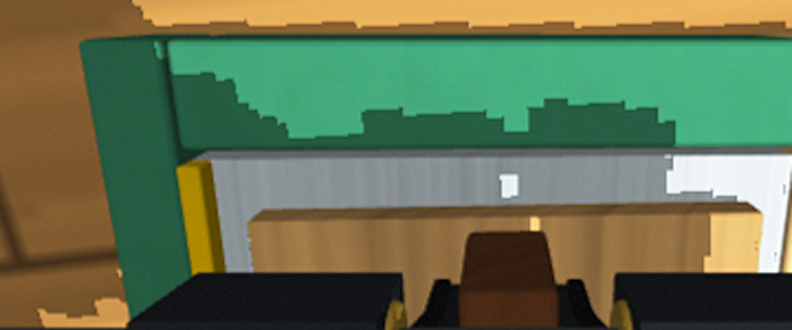

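Run:
```python
from m import *
w=np.load("w3.npz");i={k:w[k] for k in("camera_matrix","rvec","tvec")}
rel(i,[85,95],2.2,[(262,211),(750,203)],[(250,220),(762,212)],[(211,160),(790,157)],[(213,160),(224,265)])
```

```text
plate len 0.15239156287840427 yaw -0.10816173275791097
bot [[0.4516, 0.0181], [0.4647, 0.149]] len 0.13146518162342158 yaw -0.09993839456380127
top [[0.4504, 0.0191], [0.4634, 0.1473]] len 0.12890524087158112 yaw -0.10134865024217721
lift [0.54380663 0.06938198] strip bench xy [[-0.1019, -0.0684], [-0.0745, -0.0691]]
bot board mid bench xy [0.0033 0.0056]
top board mid bench xy [0.0021 0.005 ]
```

```bash
python3 -m inch '[[[0,-0.2,-0.1,0.005,0],[0,-0.2,-0.12,0.002,0],[0,-0.15,-0.08,0,0],[0,-0.05,0,0,0],[0,0,0,0,0]]]' 40;  python3 - <<'E'
from m import *
state()
i=camera_info("wrist");im=camera("wrist");np.savez("w4.npz",im=im,**i)
t=camera("top")
cv2.imwrite("pics/w4c.png",cv2.cvtColor(np.vstack([cv2.resize(im[95:215,85:485],(800,240),interpolation=cv2.INTER_CUBIC),cv2.resize(t[135:225,230:400],(680,360),interpolation=cv2.INTER_CUBIC)[:,:680].copy() if 0 else np.pad(cv2.resize(t[135:225,230:400],(680,360),interpolation=cv2.INTER_CUBIC),((0,0),(0,120),(0,0)))]),cv2.COLOR_RGB2BGR))
E
```

```text
time: 6.63
position: [0.4815, 0.0741, 0.0666]
tool_rot: [0.055, 0.682, -0.023, 0.729]
ft_force: [1.0, 2.2, 0.9]
grip_width: 0.0195
t6.63 [0.4815 0.0741 0.0666] jaw 1.4621 tool axes
 [[ 0.07   0.108  0.992]
 [ 0.041  0.993 -0.111]
 [-0.997  0.048  0.065]] F [1.  2.2 0.9] w 0.0195 q [-0.11  0.62  1.97  0.1   0.49 -1.66]
```

View pics/w4c.png

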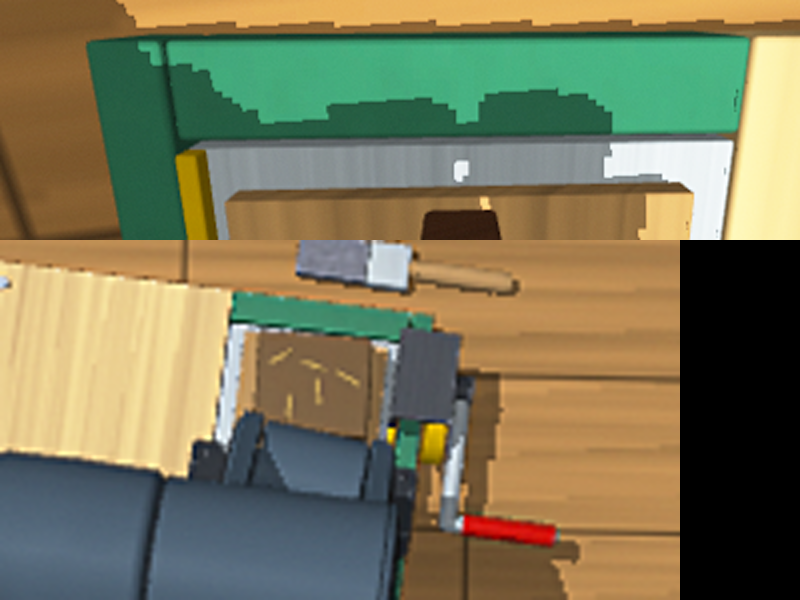

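Run:
```python
from m import *
w=np.load("w4.npz");i={k:w[k] for k in("camera_matrix","rvec","tvec")}
rel(i,[85,95],2.0,[(239,191),(681,184)],[(228,199),(692,192)],[(204,144),(733,140)],[(206,150),(216,235)])
```

```text
plate len 0.15341847221764116 yaw -0.11229339599697319
bot [[0.4499, 0.0147], [0.464, 0.145]] len 0.1310744129628158 yaw -0.10735317572611902
top [[0.4486, 0.0156], [0.4626, 0.1434]] len 0.12858593019746337 yaw -0.1087692726569085
lift [0.5426593 0.0698156] strip bench xy [[-0.1003, -0.0697], [-0.0758, -0.07]]
bot board mid bench xy [0.0037 0.0008]
top board mid bench xy [0.0024 0.0002]
```

```bash
python3 -m inch '[[[0,0,-0.12,0,0],[0,0,-0.14,0,0],[0,0,-0.08,0,0],[0,0,0,0,0],[0,0,0,0,0.3],[0,0,0,0,0.5],[0,0,0,0,0.7],[0,0,0,0,0.7]]]' 40; python3 -m inch '[[[0,0,0,0,0.7],[-0.5,0,0,0,0.7],[-1.5,0,0,0,0.7],[-2.5,0,0,0,0.7],[-2.5,0,0,0,0.7],[-2.5,0,0,0,0.7],[-2.5,0,0,0,0.7],[-2.5,0,0,0,0.7]]]'
python3 - <<'E'
from m import *
state()
ez=np.array([.9946,-.1036]);
# handle: top-camera point with the offset seen there (+0.1,+4 mm), 10 mm further out (-y bench)
h=np.array([.4648,-.1147])+[.001,.003]-.010*np.array([.1036,.9946]);print("handle grip",h)
goto([h[0],h[1],.16],-.104)
E
```

```text
time: 7.4
position: [0.4789, 0.0735, 0.0657]
tool_rot: [0.056, 0.681, -0.025, 0.73]
ft_force: [-0.0, 0.2, -0.2]
grip_width: 0.0383
time: 8.07
position: [0.4626, 0.067, 0.2118]
tool_rot: [0.058, 0.687, -0.026, 0.724]
ft_force: [0.1, 0.8, -0.3]
grip_width: 0.0607
t8.07 [0.4626 0.067  0.2118] jaw 1.4531 tool axes
 [[ 0.054  0.117  0.992]
 [ 0.042  0.992 -0.12 ]
 [-0.998  0.048  0.049]] F [ 0.1  0.8 -0.3] w 0.0607 q [-0.13  0.33  1.88  0.06  0.88 -1.62]
handle grip [ 0.464764 -0.121646]
shift cm [  4.4  -18.93   2.22] turn 1.557
```

```bash
python3 -m inch '[[[0.2,-3.3,0.5,0,1],[0.2,-3.5,0.5,0,1],[0.2,-3.5,0.5,0,1],[0.2,-3.5,0.5,0,1],[0,-3,0,0,1],[0,-1,0,0.1,1],[0,0,0,0.12,1],[0,0,0,0.12,1]]]'; python3 -m inch '[[[0,0,0,0.12,1],[0,0,0,0.12,1],[0,0,0,0.12,1],[0,0,0,0.12,1],[0,0,0,0.12,1],[0,0,0,0.12,1],[0,0,0,0.12,1],[0,0,0,0.12,1]]]'
python3 - <<'E'
from m import *
state();goto([.4648,-.1216,.16],-.104)
E
```

```text
time: 8.73
position: [0.4655, -0.1205, 0.2073]
tool_rot: [0.18, 0.664, -0.144, 0.711]
ft_force: [0.6, 0.4, -0.6]
grip_width: 0.0867
time: 9.4
position: [0.462, -0.1213, 0.2093]
tool_rot: [0.498, 0.515, -0.445, 0.537]
ft_force: [-1.0, 0.4, -0.4]
grip_width: 0.0871
t9.40 [ 0.462  -0.1213  0.2093] jaw 0.1082 tool axes
 [[ 0.074  0.991  0.11 ]
 [ 0.035  0.108 -0.994]
 [-0.997  0.077 -0.027]] F [-1.   0.4 -0.4] w 0.0871 q [-0.53  0.34  1.86  0.09  0.89 -0.7 ]
shift cm [ 4.94 -0.1   0.19] turn 0.212
```

```bash
python3 -m inch '[[[0.5,0,0,0.11,1],[0.5,0,0,0.1,1],[0,0,0,0,1],[0,0,0,0,1]]]'
python3 - <<'E'
from m import *
state();goto([.4648,-.1216,.16],-.104)
i=camera_info("wrist");im=camera("wrist");np.savez("w5.npz",im=im,**i);t=camera("top");np.savez("t5.npz",im=t)
hsv=cv2.cvtColor(im,cv2.COLOR_RGB2HSV)
m=((hsv[...,0]<6)|(hsv[...,0]>174))&(hsv[...,1]>180)&(hsv[...,2]>90)
n,l,s,c=cv2.connectedComponentsWithStats(m.astype(np.uint8))
for k in range(1,n):
    if s[k,4]>60: print(s[k],c[k],cast(i,[c[k]],.06))
cv2.imwrite("pics/w5.png",cv2.cvtColor(np.vstack([im,cv2.resize(t[140:190,260:420],(640,200),interpolation=cv2.INTER_CUBIC)]),cv2.COLOR_RGB2BGR))
E
```

```text
time: 9.73
position: [0.4615, -0.1206, 0.2005]
tool_rot: [0.555, 0.462, -0.499, 0.479]
ft_force: [-0.1, -0.3, -0.2]
grip_width: 0.0872
t9.73 [ 0.4615 -0.1206  0.2005] jaw -0.1144 tool axes
 [[ 0.074  0.991 -0.111]
 [ 0.034 -0.114 -0.993]
 [-0.997  0.07  -0.043]] F [-0.1 -0.3 -0.2] w 0.0872 q [-0.53  0.36  1.87  0.09  0.86 -0.48]
shift cm [4.06 0.06 0.24] turn -0.01
[ 297  145   21   85 1643] [307.35849057 186.33779671] [[ 0.46410855 -0.11074305  0.06      ]]
```

View pics/w5.png

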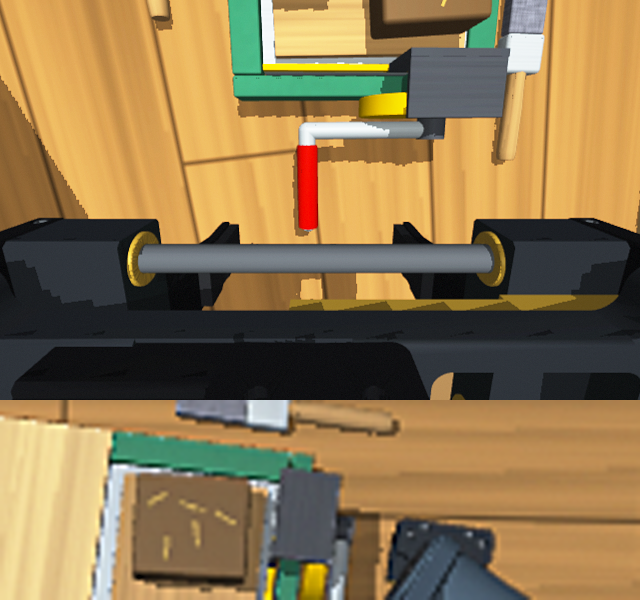

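The wrist view puts the red handle at (307,186), so its middle is at (0.464, -0.111), which agrees with the corrected top estimate. The board sits within the plate, parallel to the rim, with the brick on it.

```bash
python3 - <<'E'
from m import *
goto([.4637,-.1203,.052],-.104)
E
python3 -m inch '[[[2,-0.1,-0.1,-0.005,1],[2.5,-0.2,-0.1,-0.005,1],[2.5,-0.2,-0.1,0,1],[2.5,-0.2,-0.1,0,1],[2,0,0,0,1],[1,0,0,0,1]]]';python3 - <<'E'
from m import *
state();goto([.4637,-.1203,.052],-.104)
E
```

```text
shift cm [14.83 -0.84  0.57] turn -0.011
time: 10.33
position: [0.4707, -0.1152, 0.0772]
tool_rot: [0.551, 0.461, -0.492, 0.491]
ft_force: [-0.7, 0.3, -0.4]
grip_width: 0.0871
t10.33 [ 0.4707 -0.1152  0.0772] jaw -0.0933 tool axes
 [[ 0.09   0.992 -0.09 ]
 [ 0.025 -0.093 -0.995]
 [-0.996  0.087 -0.033]] F [-0.7  0.3 -0.4] w 0.0871 q [-0.51  0.6   1.97  0.13  0.51 -0.54]
shift cm [ 2.43 -0.87  0.65] turn 0.011
```

```bash
python3 -m inch '[[[1,-0.3,0.3,0.01,1],[0.8,-0.3,0.3,0,1],[0.4,-0.2,0.1,0,0.5],[0,0,0,0,0.5],[0,0,0,0,0.5]]]';python3 - <<'E'
from m import *
state();goto([.4637,-.1203,.052],-.104)
E
```

```text
time: 10.75
position: [0.4641, -0.1209, 0.0513]
tool_rot: [0.552, 0.461, -0.493, 0.489]
ft_force: [-0.3, -0.6, 0.4]
grip_width: 0.0745
t10.75 [ 0.4641 -0.1209  0.0513] jaw -0.0968 tool axes
 [[ 0.087  0.992 -0.094]
 [ 0.027 -0.096 -0.995]
 [-0.996  0.084 -0.035]] F [-0.3 -0.6  0.4] w 0.0745 q [-0.53  0.65  1.99  0.16  0.44 -0.58]
shift cm [-0.07 -0.04 -0.06] turn 0.007
```

```bash
python3 -m inch '[[[0,0,0,0,0],[0,0,0,0,0],[0,0,0,0,0],[0,0,0,0,0],[0,0,0,0,0],[0,0,0,0,0],[0,0,0,0,0],[0,0,0,0,0]]]' 35;cat >> h.py <<'E'
def lever(piv,ang): # rows to go to from here: grip on circle, tool cm
    o=robot.get_obs();M=R.from_quat(o["tool_rot"]).as_matrix();ex=np.array([np.cos(-.104),np.sin(-.104),0])
    g=o["position"]-.008*M[:,0];r=g-piv;x=-r@ex;z=r[2]
    print("lever angle",np.arctan2(z,x).round(3),"radius",np.hypot(x,z).round(4))
    for a in ang:
        v=piv+.12*(-ex*np.cos(a)+np.array([0,0,np.sin(a)]))-g;v-=v@np.array([-ex[1],ex[0],0])*np.array([-ex[1],ex[0],0])
        print(a,(M.T@v*100).round(2))
E
python3 - <<'E'
from h import *
state()
o=robot.get_obs();g=o["position"]-.008*R.from_quat(o["tool_rot"]).apply([1,0,0]);print("grasp",g)
E
```

```text
time: 11.42
position: [0.4647, -0.1211, 0.0542]
tool_rot: [0.551, 0.461, -0.492, 0.491]
ft_force: [-10.1, -5.6, 0.2]
grip_width: 0.0219
t11.42 [ 0.4647 -0.1211  0.0542] jaw -0.093 tool axes
 [[ 0.09   0.992 -0.09 ]
 [ 0.025 -0.093 -0.995]
 [-0.996  0.087 -0.033]] F [-10.1  -5.6   0.2] w 0.0219 q [-0.53  0.64  1.99  0.15  0.45 -0.58]
grasp [ 0.46395522 -0.12128249  0.06214817]
```

Run:
```python
from h import *
lever(np.array([.4640+.1193,-.1213-.0125,.060]),[.2,.4,.6,.8])
```

```text
lever angle 0.018 radius 0.12
0.2 [-2.14  0.43 -0.07]
0.4 [-4.36  1.33 -0.13]
0.6 [-6.35  2.66 -0.19]
0.8 [-8.04  4.36 -0.23]
```

```bash
python3 -m inch '[[[-0.5,0,0,0,0],[-0.8,0.15,0,0,0],[-1,0.25,-0.05,0,0],[-1,0.4,-0.05,0,0],[-1,0.5,-0.05,0,0]]]'
python3 - <<'E'
from h import *
state();lever(np.array([.4640+.1193,-.1213-.0125,.060]),[.6,.8,1.,1.2])
E
```

```text
time: 11.83
position: [0.4694, -0.1212, 0.0955]
tool_rot: [0.549, 0.466, -0.495, 0.486]
ft_force: [-1.0, -3.3, -10.2]
grip_width: 0.019
t11.83 [ 0.4694 -0.1212  0.0955] jaw -0.093 tool axes
 [[ 0.076  0.993 -0.09 ]
 [ 0.029 -0.093 -0.995]
 [-0.997  0.073 -0.036]] F [ -1.   -3.3 -10.2] w 0.019 q [-0.52  0.56  1.95  0.11  0.59 -0.53]
lever angle 0.361 radius 0.1231
0.6 [-2.31  1.78 -0.07]
0.8 [-4.02  3.45 -0.11]
1.0 [-5.37  5.43 -0.14]
1.2 [-6.3   7.64 -0.15]
```

```bash
python3 -m inch '[[[-1,0.7,-0.02,0,0],[-1,0.8,-0.02,0,0],[-0.9,0.9,-0.02,0,0],[-0.8,1,-0.02,0,0],[-0.7,1.1,-0.02,0,0]]]'
python3 - <<'E'
from h import *
state();lever(np.array([.4640+.1193,-.1213-.0125,.060]),[1.,1.2,1.4,1.571])
E
```

```text
time: 12.25
position: [0.4921, -0.1235, 0.1391]
tool_rot: [0.536, 0.482, -0.504, 0.476]
ft_force: [-10.4, -6.3, -5.4]
grip_width: 0.0193
t12.25 [ 0.4921 -0.1235  0.1391] jaw -0.0832 tool axes
 [[ 0.029  0.996 -0.082]
 [ 0.037 -0.083 -0.996]
 [-0.999  0.025 -0.039]] F [-10.4  -6.3  -5.4] w 0.0193 q [-0.49  0.51  1.83  0.06  0.8  -0.46]
lever angle 0.758 radius 0.1267
1.0 [-1.32  2.74  0.  ]
1.2 [-2.35  4.91  0.01]
1.4 [-2.93  7.23  0.03]
1.571 [-3.06  9.28  0.07]
```

```bash
python3 -m inch '[[[-0.6,1.1,0,0,0],[-0.5,1.2,0,0,0],[-0.5,1.2,0,0.004,0],[-0.4,1.2,0,0.004,0]]]' 45
python3 - <<'E'
from h import *
state();lever(np.array([.4640+.1193,-.1213-.0125,.060]),[1.2,1.4,1.571])
E
```

```text
time: 12.58
position: [0.5075, -0.125, 0.1548]
tool_rot: [-0.518, -0.503, 0.521, -0.456]
ft_force: [-16.0, -5.0, 3.1]
grip_width: 0.0191
t12.58 [ 0.5075 -0.125   0.1548] jaw -0.0786 tool axes
 [[-0.048  0.996 -0.081]
 [ 0.045 -0.078 -0.996]
 [-0.998 -0.051 -0.041]] F [-16.   -5.    3.1] w 0.0191 q [-0.47  0.52  1.72  0.02  0.96 -0.4 ]
lever angle 0.935 radius 0.1278
1.2 [-1.07  3.19  0.04]
1.4 [-1.83  5.46  0.07]
1.571 [-2.11  7.49  0.11]
```

```bash
python3 -m inch '[[[-0.5,1.3,0,0.004,0],[-0.4,1.4,0,0.004,0],[-0.4,1.4,0,0.004,0],[-0.3,1.4,0,0.004,0]]]' 20
python3 - <<'E'
from h import *
state();lever(np.array([.4640+.1193,-.1213-.0125,.060]),[1.2,1.4,1.571])
E
```

```text
time: 12.92
position: [0.5251, -0.1269, 0.1672]
tool_rot: [-0.495, -0.525, 0.544, -0.429]
ft_force: [-17.7, -2.8, 14.9]
grip_width: 0.0194
t12.92 [ 0.5251 -0.1269  0.1672] jaw -0.0833 tool axes
 [[-0.142  0.986 -0.089]
 [ 0.054 -0.082 -0.995]
 [-0.988 -0.146 -0.041]] F [-17.7  -2.8  14.9] w 0.0194 q [-0.44  0.56  1.6  -0.01  1.13 -0.35]
lever angle 1.108 radius 0.1287
1.2 [0.12 1.43 0.03]
1.4 [-0.85  3.62  0.04]
1.571 [-1.32  5.62  0.06]
```

```bash
sed -i 's/-\.008\*M\[:,0\]/-off*M[:,0]/;s/def lever(piv,ang)/def lever(piv,ang,off=0.0)/' h.py
python3 - <<'E'
from h import *
lever(np.array([.4640+.1185,-.1213-.0125,.060]),[1.2,1.4,1.571])
E
```

```text
lever angle 1.076 radius 0.1218
1.2 [-0.67  1.35  0.  ]
1.4 [-1.64  3.54  0.01]
1.571 [-2.11  5.54  0.03]
```

```bash
python3 -m inch '[[[-1,1.3,0,0,0],[-0.7,1.4,0,0,0],[-0.6,1.4,0,0.003,0]]]' 20
python3 - <<'E'
from h import *
state();lever(np.array([.4640+.1185,-.1213-.0125,.060]),[1.4,1.571])
E
```

```text
time: 13.17
position: [0.5535, -0.1298, 0.1811]
tool_rot: [-0.486, -0.533, 0.553, -0.417]
ft_force: [-7.7, -0.9, -0.1]
grip_width: 0.0192
t13.17 [ 0.5535 -0.1298  0.1811] jaw -0.0856 tool axes
 [[-0.179  0.979 -0.093]
 [ 0.058 -0.084 -0.995]
 [-0.982 -0.184 -0.042]] F [-7.7 -0.9 -0.1] w 0.0192 q [-0.42  0.59  1.49 -0.02  1.25 -0.32]
lever angle 1.334 radius 0.1246
1.4 [0.12 0.92 0.02]
1.571 [-0.43  2.9   0.04]
```

```bash
python3 -m inch '[[[-0.2,1,0,0.003,0],[-0.15,1,0,0.003,0],[-0.15,0.5,0,0,0]]]' 20
python3 - <<'E'
from h import *
state();lever(np.array([.4640+.1185,-.1213-.0125,.060]),[1.571])
i=camera_info("side");im=camera("side");j=camera_info("top");t=camera("top")
np.savez("s6.npz",s=im,t=t)
cv2.imwrite("pics/s6.png",cv2.cvtColor(np.vstack([cv2.resize(im[140:270,270:430],(640,520),interpolation=cv2.INTER_CUBIC)]),cv2.COLOR_RGB2BGR))
E
```

```text
time: 13.42
position: [0.5651, -0.1311, 0.1842]
tool_rot: [-0.477, -0.54, 0.562, -0.405]
ft_force: [-4.0, -0.7, -9.9]
grip_width: 0.0192
t13.42 [ 0.5651 -0.1311  0.1842] jaw -0.0904 tool axes
 [[-0.217  0.971 -0.099]
 [ 0.061 -0.088 -0.994]
 [-0.974 -0.221 -0.04 ]] F [-4.  -0.7 -9.9] w 0.0192 q [-0.41  0.62  1.43 -0.03  1.32 -0.3 ]
lever angle 1.43 radius 0.1254
1.571 [0.02 1.81 0.02]
```

View pics/s6.png

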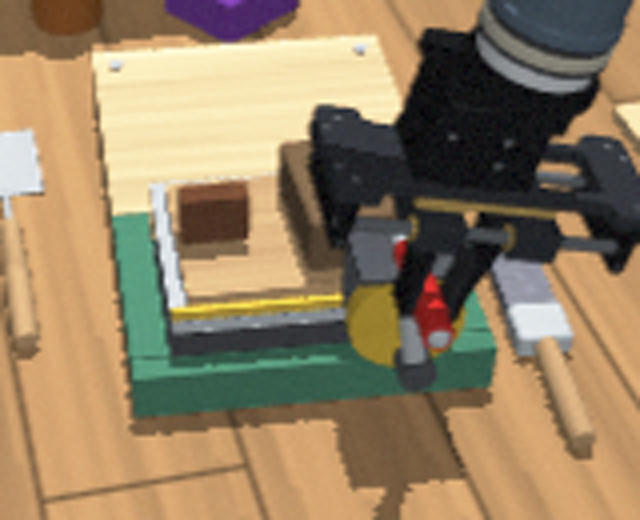

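Plate raised, board and brick on it; handle end at crop (437,340). Continuing to upright.

```bash
python3 -m inch '[[[-0.05,0.8,0,0.003,0],[-0.05,0.7,0,0.003,0],[-0.05,0.4,0,0,0],[0,0.1,0,0,0]]]' 25
python3 - <<'E'
from h import *
state();lever(np.array([.4640+.1193,-.1213-.0125,.060]),[1.571])
i=camera_info("side");im=camera("side");np.savez("s7.npz",s=im)
def red(im):
    h=cv2.cvtColor(im,cv2.COLOR_RGB2HSV);m=(((h[...,0]<6)|(h[...,0]>174))&(h[...,1]>170)&(h[...,2]>80)).astype(np.uint8)
    n,l,s,c=cv2.connectedComponentsWithStats(m)
    for k in range(1,n):
        if s[k,4]>8: print(s[k],c[k].round(1))
s0=cv2.cvtColor(cv2.imread("pics/side0.png"),cv2.COLOR_BGR2RGB)
red(s0);red(im)
a=lambda q:cv2.resize(q,None,fx=7,fy=7,interpolation=cv2.INTER_CUBIC)
cv2.imwrite("pics/s7.png",cv2.cvtColor(np.hstack([a(s0[220:280,310:365]),a(im[180:240,350:405])]),cv2.COLOR_RGB2BGR))
E
```

```text
time: 13.85
position: [0.568, -0.1314, 0.1844]
tool_rot: [-0.467, -0.548, 0.573, -0.392]
ft_force: [-2.9, -1.4, -3.8]
grip_width: 0.0192
t13.85 [ 0.568  -0.1314  0.1844] jaw -0.0952 tool axes
 [[-0.257  0.961 -0.105]
 [ 0.063 -0.092 -0.994]
 [-0.964 -0.262 -0.037]] F [-2.9 -1.4 -3.8] w 0.0192 q [-0.4   0.64  1.39 -0.04  1.37 -0.28]
lever angle 1.447 radius 0.1254
1.571 [0.02 1.61 0.01]
[328 238  11  25 165] [332.4 249.3]
[370 200   4   6  14] [371.1 202.2]
[375 209   9  17  81] [378.8 216.9]
```

```bash
python3 -m inch '[[[-0.1,1,0,0.002,0],[-0.15,1,0,0.002,0],[-0.15,0.9,0,0.002,0],[-0.1,0.4,0,0,0]]]' 25
python3 - <<'E'
from h import *
state();lever(np.array([.4640+.1193,-.1213-.0125,.060]),[1.571])
E
```

```text
time: 14.23
position: [0.5868, -0.1334, 0.1859]
tool_rot: [-0.458, -0.555, 0.582, -0.38]
ft_force: [-7.0, -0.5, -5.2]
grip_width: 0.0196
t14.23 [ 0.5868 -0.1334  0.1859] jaw -0.101 tool axes
 [[-0.292  0.95  -0.112]
 [ 0.066 -0.096 -0.993]
 [-0.954 -0.298 -0.035]] F [-7.  -0.5 -5.2] w 0.0196 q [-0.39  0.68  1.31 -0.05  1.45 -0.27]
lever angle 1.598 radius 0.126
1.571 [ 0.67 -0.15  0.02]
```

```bash
python3 -m inch '[[[0,0.1,0,0,0],[0,0.15,0,0,0],[0,0.15,0,0,0],[0,0.15,0,0,0]]]' 25
python3 - <<'E'
from h import *
P=np.array([.4640+.1193,-.1213-.0125,.060])
state();lever(P,[1.571],-.006)
im=camera("side")
state();lever(P,[1.571],-.006)
h=cv2.cvtColor(im,cv2.COLOR_RGB2HSV);m=(((h[...,0]<6)|(h[...,0]>174))&(h[...,1]>170)&(h[...,2]>80)).astype(np.uint8)
print(cv2.connectedComponentsWithStats(m)[2:])
s0=cv2.cvtColor(cv2.imread("pics/side0.png"),cv2.COLOR_BGR2RGB)
a=lambda q:cv2.resize(q,None,fx=7,fy=7,interpolation=cv2.INTER_CUBIC)
t=camera("top")
cv2.imwrite("pics/s7.png",cv2.cvtColor(np.hstack([a(s0[225:275,315:355]),a(im[190:240,345:410])]),cv2.COLOR_RGB2BGR))
E
```

```text
time: 14.57
position: [0.5868, -0.1335, 0.1858]
tool_rot: [-0.454, -0.558, 0.585, -0.376]
ft_force: [-5.4, 0.1, 1.2]
grip_width: 0.0188
t14.57 [ 0.5868 -0.1335  0.1858] jaw -0.1011 tool axes
 [[-0.305  0.946 -0.112]
 [ 0.067 -0.096 -0.993]
 [-0.95  -0.311 -0.034]] F [-5.4  0.1  1.2] w 0.0188 q [-0.38  0.69  1.3  -0.05  1.47 -0.26]
lever angle 1.584 radius 0.1201
1.571 [ 0.06 -0.15  0.  ]
t14.62 [ 0.5871 -0.1335  0.1858] jaw -0.101 tool axes
 [[-0.305  0.946 -0.112]
 [ 0.067 -0.096 -0.993]
 [-0.95  -0.31  -0.034]] F [-5.6 -0.6  2.4] w 0.019 q [-0.38  0.69  1.3  -0.05  1.47 -0.26]
lever angle 1.586 radius 0.1201
1.571 [ 0.07 -0.17  0.  ]
(array([[     0,      0,    640,    400, 255903],
       [   377,    199,      5,      7,     22],
       [   382,    209,     10,     14,     75]], dtype=int32), array([[319.47522303, 199.49494926],
       [379.22727273, 201.54545455],
       [386.52      , 216.13333333]]))
```

View pics/s7.png

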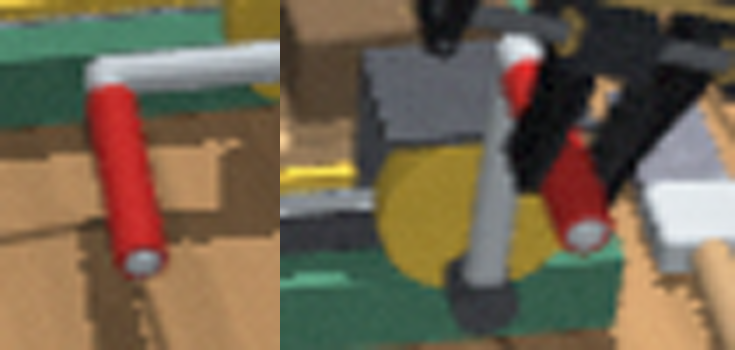

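Run:
```python
from h import *
i=camera_info("side");ex=np.array([np.cos(-.104),np.sin(-.104),0]);ey=np.array([-ex[1],ex[0],0])
K=i["camera_matrix"];Rm=cv2.Rodrigues(i["rvec"])[0];c=-Rm.T@i["tvec"].ravel()
y0=np.array([.4641,-.1107,.06])@ey
def f(px,y):
    d=Rm.T@np.linalg.inv(K)@np.array([*px,1]);p=c+d*((y-c@ey)/(d@ey));return np.array([p@ex,p[2]])
a=f((334.6,262.1),y0-.041);b=f((388.4,223.4),y0-.041);print("cap rest",a,"cap now",b,"diff (want .12,.12)",b-a)
e=f((378.8,196.6),y0+.054);print("elbow now",e, "pivot x", np.array([.4640+.1193,-.1238,0])@ex)
```

```text
cap rest [0.4727115  0.05963394] cap now [0.59649292 0.17821772] diff (want .12,.12) [0.12378143 0.11858378]
elbow now [0.59641289 0.18191143] pivot x 0.5930003586735596
```

```bash
python3 -m inch '[[[0,-0.1,0,0,0],[0,0.05,0,0,0],[0,0.1,0,0,0]]]' 30
python3 - <<'E'
from h import *
P=np.array([.4640+.1193,-.1213-.0125,.060])
lever(P,[],-.006)
for k in range(14): t=camera("top")
state();lever(P,[1.571],-.006)
E
```

```text
time: 14.92
position: [0.5869, -0.1335, 0.1858]
tool_rot: [-0.454, -0.558, 0.585, -0.376]
ft_force: [-6.1, -0.5, 2.9]
grip_width: 0.0192
lever angle 1.585 radius 0.1201
t15.62 [ 0.5871 -0.1335  0.1858] jaw -0.101 tool axes
 [[-0.306  0.946 -0.112]
 [ 0.067 -0.096 -0.993]
 [-0.95  -0.311 -0.034]] F [-5.3 -0.6  1.6] w 0.0192 q [-0.38  0.69  1.3  -0.05  1.47 -0.26]
lever angle 1.586 radius 0.1202
1.571 [ 0.07 -0.17  0.  ]
```

```bash
python3 -m inch '[[[0.03,-0.3,0,0,0],[0,0.05,0,0,0],[0,0.1,0,0,0]]]' 30
python3 - <<'E'
from h import *
P=np.array([.4640+.1193,-.1213-.0125,.060])
lever(P,[],-.006)
for k in range(14): t=camera("top")
state();lever(P,[1.571],-.006)
# board / cleat on the raised plate from the top view
i=camera_info("top");h=cv2.cvtColor(t,cv2.COLOR_RGB2HSV)
m=((h[...,0]<12)&(h[...,1]>110)&(h[...,2]<130)).astype(np.uint8)
n,l,s,c=cv2.connectedComponentsWithStats(m)
for k in range(1,n):
    if 20<s[k,4]<250 and 260<c[k][0]<350 and 130<c[k][1]<230: print(s[k],c[k],cast(i,[c[k]],.122))
E
```

```text
time: 15.87
position: [0.5864, -0.1334, 0.1859]
tool_rot: [-0.455, -0.557, 0.584, -0.376]
ft_force: [-4.3, -0.5, 3.1]
grip_width: 0.0192
lever angle 1.58 radius 0.1202
t16.57 [ 0.5865 -0.1335  0.1858] jaw -0.1012 tool axes
 [[-0.303  0.947 -0.112]
 [ 0.067 -0.096 -0.993]
 [-0.951 -0.308 -0.034]] F [-4.4 -0.1  4.8] w 0.0188 q [-0.38  0.69  1.3  -0.05  1.46 -0.26]
lever angle 1.581 radius 0.1201
1.571 [ 0.05 -0.12  0.  ]
```

```bash
python3 -c "
from rig import robot
robot.hand_in()"
```

```text
the job is handed in; nothing more can be done
```

I slid the board by its dark cleat onto the lift plate, let go of it, and swung the red lever upright. The job was handed in at 16.6 s with the handle still gripped.

**Board:** The last full wrist measurement put it within 1 mm of centre in y and about 3 mm off in +x, with the yaw within about 0.005 rad. I then moved it 2.5 mm back in x before letting go. Later pictures showed it inside the plate with the brick on it. I did not measure its position again after release.

**Lever:** The arm pose gave 1.58 rad, steady over a 0.7 s hold. The side camera gave about 1.60 rad just before my last small nudge back, against 1.571 for straight up. The force at the tool during that hold was about 5 to 7 N.

**Checks that failed or disagreed:**
- **Cameras:** the top and wrist cameras differed by about 4 mm in y. I used the wrist camera together with the pose at the grasp.
- **Tool tilt:** the tool tilted to about 18° while turning the lever, because the bar's friction turned it.
- **Grip:** the bar sits about 6 mm ahead of the TCP, not 8 mm behind it.
- **Final cleat check:** a colour check for the cleat from the top view found nothing. I had already used all 12 pictures, so I could not look again.

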